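Fit and bolt down the blade cartridge of a hand slicer

ROBOT

A 6-joint arm with a two-finger parallel gripper is mounted at the origin on the work surface. World frame = base frame: x ahead of the robot, y to its left, z up, the work surface at z = 0. Lengths are in m, angles in rad, forces in N, time in s.
With the tool pointing down it reaches from about 0.275 to 0.875 m from the base axis. Payload 12.5 kg.
Tool frame: the origin (TCP) lies on the centre line of the jaws, within the pads' length; the fingertips stand r.finger_overhang ahead of it and the grasp point (between the pads) lies 3 mm ahead of it (r.finger_overhang is the distance from the TCP to the fingertips, in m); z points along the fingers, y is the line along which they close (so a half turn about z gives the same grasp; the last joint's range is limited). The gripper opens to 85 mm and grips with 20 to 120 N. Pads are 22 mm wide; open, the fingers measure 114 mm over their backs; the gripper's body (76 mm by 85 mm) begins 54 mm behind the grasp point. The pads swing forward as they close: fully open they stand 13 mm farther back than shut.
Start: joints at [-1.261, 0.351, 1.652, -0, 1.139, -0.085], TCP at [0.212, -0.508, 0.228] pointing down, gripper open.
Joint ranges: [-2.75, 2.75], [-0.79, 2.1], [0.01, 2.65], [-1.57, 4.71], [0.07, 3.14], [-2.87, 2.87]. Speed limits (rad/s): [2.22, 2.22, 2.79, 3.14, 3.14, 3.14].

INTERFACE

Orientations are given as a unit quaternion [x, y, z, w].
In Python, from cell import r, optics gives the robot as it stands. The module is installed in compiled form; this text tells all that it offers. Calls block until the motion is done:
- r.move_to(position, orientation): joint-space move of the TCP to a pose.
- r.move_linear(position, rot=None, vel=0.15): straight line of the TCP; rot=None keeps the orientation; vel is the mean speed in m/s.
- r.set_joints(angles): joint-space move.
- r.set_gripper(opening, squeeze=None): opening from 0.0 (shut) to 1.0 (fully open); squeeze is the grip in N (None keeps the last); returns when the fingers have stopped.
- r.sleep(seconds).
- r.inverse_kinematics(position, orientation): joint angles nearest the present ones, or None.
- optics.get_image(name): name is "side" or "top" or "wrist"; returns a dict with "pixels" (420x560x3 uint8, red, green, blue), "depth" (420x560 float32, m along the optical axis (not along the pixel's ray), 0 where there is no reading), "fx", "fy", "cx", "cy" (pixels), "camera_from_world" (4x4, takes a point from world to camera coordinates); the wrist camera has in their place "mount" (4x4, takes a point from camera to tool coordinates, whose origin is the TCP and whose axes are the flange's). Camera axes: x right, y down, z forward; pixel columns grow to the right and rows downward; lengths in m; the calibration is good to about 2 mm. A picture is of the moment at which its call begins: read the wrist's pose just before it.
A pose or a line that the arm cannot do raises r.PlanningError and nothing moves.
- r.hand_in(): hands the job in; it is judged then, once.
Readings, each from a call of its own:
- r.current_t(): time.
- r.current_q(): joint angles.
- r.current_qvel(): joint speeds.
- r.current_effort(): joint torques, N m.
- r.current_tool_pos(): TCP position.
- r.current_ee_rot(): TCP orientation.
- r.current_contact_force(): force on the tool from outside, world axes, zero at the start.
- r.current_torque(): the same for the moment, N m.
- r.current_opening(): opening from 0.0 (shut) to 1.0 (fully open).
- r.current_finger_force(): force on a finger pad.
Only numpy, scipy, OpenCV 4.12 (cv2) and the standard library are available. Lean on these libraries where they do the work, as an engineer would, in place of code of your own. Each camera call takes 0.05 s, during which the arm holds its last target. There are 200 camera calls.

TASK

Finish fitting the blade cartridge in the hand slicer: push the cartridge fully home in its slot, swing the keeper right across its outer end, then turn the click wrench clockwise on the keeper bolt until the wrench handle gives way at its joint, and stop there, without forcing the handle on to the end of its bend. Then try the machine: run the pusher through the blades to its stop and draw it fully back. Let go of everything; the wrench stays on the bolt, and the other things on the table stay where they are.

Things in the scene. Friction and masses are not known exactly. Their poses are not given: they have to be found in the camera images.
- slicer: Bare-metal hand vegetable slicer, fixed to the table, 420 mm (y) x 230 mm (x), may stand turned. Origin: under its middle, on the table; its x points away from the robot at yaw 0, y left along two rails 58 mm high, z up ('slicer frame' below; angles counter-clockwise from its x). An upright slot, walls to 166 mm high, crosses the rails along x at y = -60 mm, open at -x, end stop at +x.
- cartridge_end (a point): Middle of the outer (-x) end face of the blade cartridge, 162.5 mm above the table. The cartridge is a loose upright steel frame in the slot, 170 mm long (slicer x), 26 mm thick, its top 175 mm above the table, about 0.7 kg, slides against about 2 N. It starts 25 to 50 mm short of home; push it along the slicer's +x. Fully home, this point is at (-85, -60) mm in the slicer frame.
- keeper_pivot (a point): On the keeper bolt's axis, at (-100, -102) mm in the slicer frame, 123 mm above the table (keeper's upper face). Keeper, bolt and wrench head turn about the vertical through it.
- keeper (a joint): Swing of the keeper, rad, growing clockwise from above. A flat steel bar 22 mm wide, 115 to 123 mm high, reaching 71 mm from the pivot. At value v it points to 225 deg - v in the slicer frame; at 2.356 it is shut on its stop, pointing along +y, 4 mm in front of a homed cartridge's end (one not home blocks it). Starts at 0 to 0.6; turns against 0.1 N m, stays put.
- keeper_knob (a point): Middle of the round black upright knob near the keeper's tip: 60 mm from the pivot, 14 mm diameter, standing from 123 to 163 mm above the table; this point is at 145 mm.
- bolt (a joint): Turn of the keeper bolt with the wrench head on it, rad, growing clockwise from above (tightening). At value v the straight wrench points to -30 deg - v in the slicer frame. Starts at 0 to 0.45, turns against about 0.7 N m, comes up tight at 1.10.
- handle (a joint): Bend of the wrench's breakaway joint, rad: a vertical pin 48 mm from the bolt axis. 0 straight; grows as the handle bends clockwise. Straight until the moment at the pin is about 1.9 N m (12 N on the grip), met only with the bolt tight; then it gives way, resistance falling (1 N m at 0.3). End stop at 0.52: do not force it there. Springs straight when let go.
- wrench_grip (a point): Middle of the wrench's black grip (26 mm diameter, 105 mm long), 208 mm from the bolt axis, 160 mm from the pin, 151.5 mm above the table. The wrench lies level and ends 279 mm from the bolt axis. Below the grip it is free down to 70 mm. Its side can be pushed.
- pusher (a joint): Travel of the pusher along the slicer's -y towards the blades, m: 0 fully back, 0.12 at its stop, its comb through the blades. Starts at 0 to 0.03. Slides against about 2.5 N, stays where it is left.
- pusher_bar (a point): Middle of the pusher's black handle bar, level along the slicer's x, 22 mm diameter, 72 mm long, 200 mm above the table, at (0, 135 mm - travel) in the slicer frame; two slanting brackets 90 mm apart carry it. Comb and plate in front of it (-y) are at most 160 mm high.
- pan: Bystander: open steel pan 150 x 160 x 65 mm beneath the wrench's swing, at the slicer's outlet. Origin: centre of underside.
- lemon0: Bystander: lemon lying on the table, 85 mm long, 60 mm thick. Origin: below its middle, on the table.
- lemon1: Bystander: another such lemon.
- aubergine: Bystander: dark aubergine lying on the table, 225 mm long, 68 mm thick. Origin: below its middle, on the table.
- bowl: Bystander: steel mixing bowl, rim 270 mm across, 105 mm high. Origin: centre of underside.
- carton: Bystander: upright yellow carton 60 x 100 x 130 mm. Origin: centre of underside.
- oil: Bystander: amber oil bottle, 68 mm across, 200 mm high. Origin: centre of underside.
- spatula: Bystander: kitchen spatula lying flat. Origin: on the table.

How it is judged:
On the way, in this order (a step that is already met when the one before it is completed fails the run):
1. the cartridge is fully home in its slot (x of cartridge_end in the frame of slicer above -0.089 m), for 0.1 s.
2. the keeper is swung across the cartridge's end (value of joint keeper above 2.28 rad and x of cartridge_end in the frame of slicer above -0.089 m), for 0.1 s.
3. with the bolt tight, the wrench handle gives way (value of joint handle above 0.1 rad and value of joint bolt above 1.05 rad and value of joint keeper above 2.25 rad), for 0.02 s.
4. the pusher is run through the blades to its stop (value of joint pusher above 0.113 m and value of joint bolt above 1 rad), for 0.05 s.
5. the pusher is drawn fully back (value of joint pusher below 0.01 m), for 0.1 s.
At the end, for the whole second after the job is handed in: The cartridge is home to within 4 mm, the keeper is shut across its end to within 0.1 rad, the bolt is still tight (turned no more than 0.1 rad back from its seat), the wrench handle has sprung straight (within 0.05 rad), and the pusher is fully back to within 10 mm (x of cartridge_end in the frame of slicer above -0.089 m and value of joint keeper above 2.25 rad and value of joint bolt above 1 rad and value of joint handle below 0.05 rad and value of joint pusher below 0.01 m); the robot touches nothing.
It fails at once if the wrench handle is forced on to the end of its bend (value of joint handle above 0.47 rad).
It fails at once if a bystander is moved by more than 40 mm (distance of any of pan, lemon0, lemon1, aubergine, bowl, carton, oil, spatula from where it was at the start of the episode above 0.04 m).
It also fails if it takes over 72 s, if anything falls off the work surface, if the arm or the gripper's body presses on something with over 40 N, if the wrist force passes 120 N, or if a joint passes its speed limit or range.

## Working session

There is one attempt and no reset: what is moved stays moved. The work goes in short steps, each a Python script; the robot and the scene stay as the last script left them, time stands still between calls to the robot, and variables do not carry over. Pictures are saved under pics/ and viewed, at most 10 in all, crops included, and the job is handed in when it is done.

```bash
mkdir -p pics; ls; python3 - <<'E'
from cell import r, optics
import cv2,numpy as np
for n in ("top","side"):
    d=optics.get_image(n); cv2.imwrite(f"pics/{n}0.png",d["pixels"][:,:,::-1]); np.savez(f"{n}0.npz",**d)
    print(n,d["fx"],d["cx"],d["cy"],np.round(d["camera_from_world"],3).tolist())
print(r.current_t(),r.finger_overhang,r.current_ee_rot())
E
```

```text
pics
top 468.0476461821776 286.7007814639934 211.46605375112952 [[0.018, -1.0, 0.002, -0.007], [-0.98, -0.018, -0.199, 0.557], [0.199, 0.002, -0.98, 1.513], [0.0, 0.0, 0.0, 1.0]]
side 457.1776277796059 276.25683389012016 205.5155190452636 [[-0.754, -0.657, 0.008, 0.412], [-0.497, 0.561, -0.662, 0.36], [0.43, -0.503, -0.749, 1.243], [0.0, 0.0, 0.0, 1.0]]
0.1 0.022 [ 9.80581256e-01  1.96112530e-01 -3.76612443e-05 -5.23395234e-04]
```

View pics/top0.png

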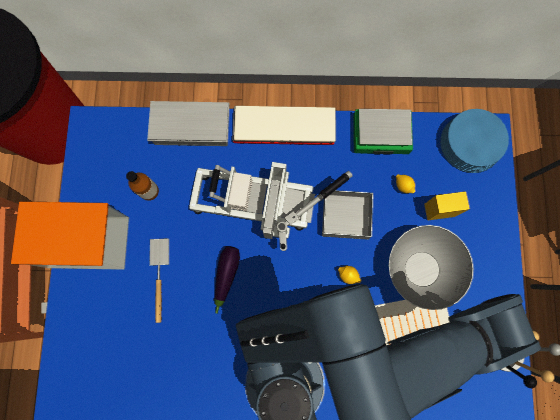

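View pics/side0.png

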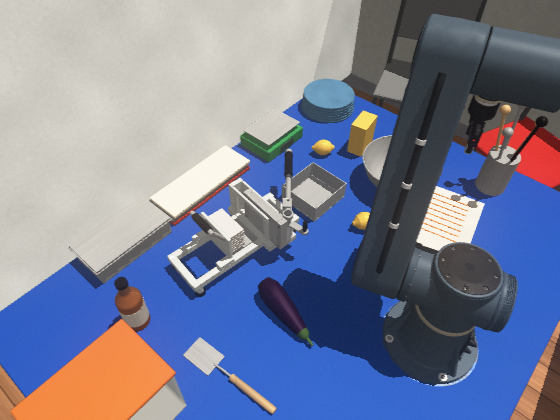

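Top view: slicer about (190–315, 160–250), black pusher bar near (215,185), slot near (272,200), wrench grip near (335,185), knob near (283,245). Zooming in.

```bash
cat > h.py <<'E'
import numpy as np, cv2
def cast(d,u,v,z):
    T=d["camera_from_world"]; R=T[:3,:3]; c=-R.T@T[:3,3]
    k=R.T@np.array([(u-d["cx"])/d["fx"],(v-d["cy"])/d["fy"],1.])
    return c+k*(z-c[2])/k[2]
def cloud(d):
    v,u=np.mgrid[:420,:560]; z=d["depth"]
    P=np.stack([(u-d["cx"])/d["fx"]*z,(v-d["cy"])/d["fy"]*z,z],-1)
    T=d["camera_from_world"]; return (P-T[:3,3])@T[:3,:3]
E
python3 - <<'E'
import numpy as np,cv2
from h import *
d=dict(np.load("top0.npz")); im=d["pixels"][:,:,::-1]
cv2.imwrite("pics/topc.png",cv2.resize(im[150:260,180:380],None,fx=4,fy=4,interpolation=cv2.INTER_CUBIC))
W=cloud(d); px=d["pixels"].astype(int)
roi=np.zeros((420,560),bool); roi[150:260,180:380]=1
m=(px.max(2)<60)&roi&(d["depth"]>0)
n,l,s,c=cv2.connectedComponentsWithStats(m.astype(np.uint8))
for i in range(1,n):
    if s[i,4]>12:
        q=W[l==i]; print(s[i],c[i].round(1),np.median(q,0).round(3),q[:,2].min().round(3),q[:,2].max().round(3))
E
```

```text
[368 150  12   4  31] [374.9 152. ] [ 0.782 -0.304  0.028] -0.004 0.044
[209 169  11  24 168] [213.9 180.6] [0.62  0.227 0.208] -0.006 0.215
[318 173  31  56 300] [332.3 188.8] [ 0.619 -0.138  0.162] -0.004 0.173
[202 177   8   3  16] [205.6 178.1] [0.681 0.288 0.01 ] -0.005 0.019
[368 195   4  41  97] [369.7 213.9] [ 0.566 -0.278  0.04 ] 0.008 0.068
[194 211   8   3  13] [197.3 212.2] [0.559 0.312 0.014] -0.0 0.02
[281 244   4   5  19] [282.6 245.9] [0.427 0.013 0.16 ] 0.117 0.169
[219 246  21  14 228] [229.2 253.4] [0.411 0.19  0.063] -0.001 0.075
```

View pics/topc.png

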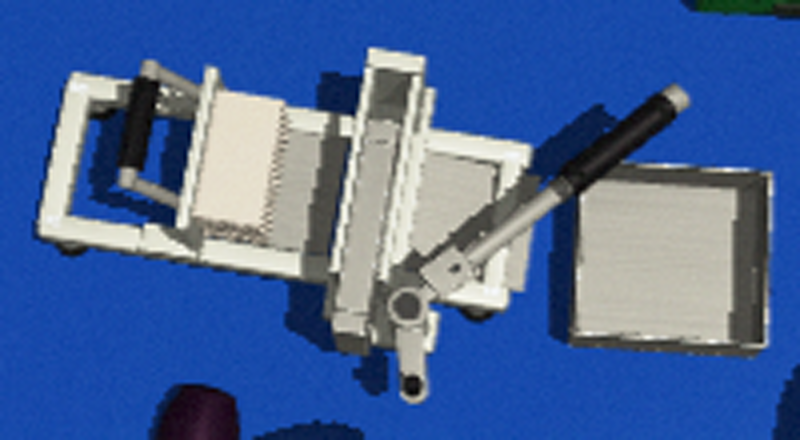

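```bash
python3 - <<'E'
import numpy as np,cv2
from h import *
d=dict(np.load("top0.npz")); W=cloud(d); px=d["pixels"].astype(int)
roi=np.zeros((420,560),bool); roi[150:260,180:380]=1; dk=(px.max(2)<60)&roi
P=lambda u,v,z: cast(d,180+u/4-.4,150+v/4-.4,z)
c=[P(72,72,.058),P(37,238,.058),P(510,305,.058),P(530,148,.058)]
print("corners",np.round(c,3)[:,:2].tolist(),np.mean(c,0).round(3))
for a,b in((c[1],c[2]),(c[0],c[3])): t=(a-b)[:2]; print("yaw from y-dir",np.degrees(np.arctan2(-t[0],t[1])),np.linalg.norm(t))
b=P(405,305,.15); print("bolt depth",W[220:232,276:287,2].max(),W[226,281])
def pts(m): q=W[m]; return q[:,:2].astype(np.float32)
for nm,m in(("wall",roi&(W[...,2]>.160)&(W[...,2]<.171)&~dk),("cart",roi&(abs(W[...,2]-.175)<.0025)&~dk),("bar",dk&(W[...,2]>.195)),("grip",dk&(W[...,2]>.150)&(W[...,2]<.175)&(W[...,1]<-.05)),("knob",dk&(W[...,2]>.155)&(W[...,0]<.45))):
    l=cv2.connectedComponentsWithStats(m.astype(np.uint8)); i=1+l[2][1:,4].argmax(); q=pts(l[1]==i)
    print(nm,len(q),cv2.minAreaRect(q),q.mean(0),l[3][i],np.median(W[l[1]==i][:,2]))
E
```

```text
corners [[0.704, 0.31], [0.559, 0.331], [0.509, -0.065], [0.644, -0.081]] [0.604 0.124 0.058]
yaw from y-dir -7.12774433559303 0.39966540403478573
yaw from y-dir -8.665411656414838 0.39554497433814034
bolt depth 0.16956411295259824 [0.49010764 0.02026729 0.15833515]
wall 332 ((0.601355791091919, 0.04532831907272339), (0.0462552085518837, 0.18558408319950104), 81.79035949707031) [0.61089593 0.04361067] [274.32228916 187.73192771] 0.16606296594470663
cart 240 ((0.5389277935028076, 0.05450661852955818), (0.025165384635329247, 0.14928604662418365), 82.34905242919922) [0.5362127  0.05506418] [269.99166667 210.26666667] 0.17524599106790958
bar 161 ((0.4404059648513794, 0.13411882519721985), (0.47012731432914734, 0.05405126512050629), 27.760711669921875) [0.6163322  0.22602102] [214.         180.55900621] 0.20864663549999857
grip 250 ((0.6217576265335083, -0.1425289809703827), (0.025174502283334732, 0.11438128352165222), 38.49993133544922) [ 0.62268233 -0.14448605] [334.016 185.344] 0.16282992126040205
knob 14 ((0.42870891094207764, 0.014381401240825653), (0.010497134178876877, 0.009315152652561665), 0.9570364952087402) [0.42877337 0.01370026] [282.71428571 245.5       ] 0.1616135420156941
```

The crop shows the bar at crop (138,125), bolt head (405,305), knob (412,385), wrench grip (615,150), and the cartridge sticking out towards (350,330). Slicer pose is about (0.603, 0.1065), yaw −7.9°; keeper ≈0.54, bolt ≈0.23, pusher ≈0.015. Next: push the cartridge.

```bash
cat >> h.py <<'E'
from cell import r, optics
YAW=np.radians(-7.9); O=np.array([.603,.1065])
Rz=np.array([[np.cos(YAW),-np.sin(YAW)],[np.sin(YAW),np.cos(YAW)]])
def S(x,y,z): return [*(O+Rz@[x,y]),z]
def inv(p): return Rz.T@(np.array(p[:2])-O)
def Q(deg):  # tool down, tool x at deg in slicer frame
    a=np.radians(deg)+YAW; return [np.cos(a/2),np.sin(a/2),0,0]
def F(): return np.array(r.current_contact_force())
def Fs(f0): return Rz.T@(F()-f0)[:2]
def push(p0,d,dist,step,lim,z,f0,vel=.04,rot=None):
    """step from p0 (slicer xy) along d until resisting force > lim"""
    d=np.array(d,float); s=0
    while s<dist:
        s+=step; r.move_linear(S(*(np.array(p0)+d*s),z),rot,vel=vel)
        f=-Fs(f0)@d
        if f>lim: break
    print("push end",round(s,4),"force",f.round(1),"tcp_s",inv(r.current_tool_pos()).round(4),"t",r.current_t()); return s
E
python3 - <<'E'
from h import *
r.set_gripper(0.)
for a in (90,-90):
    q=r.inverse_kinematics(S(-.175,-.06,.26),Q(a)); print(a,None if q is None else np.round(q,2))
ok=min((a for a in(90,-90) if r.inverse_kinematics(S(-.175,-.06,.26),Q(a)) is not None),key=lambda a:abs(r.inverse_kinematics(S(-.175,-.06,.26),Q(a))[5]))
r.move_to(S(-.175,-.06,.26),Q(ok)); print(ok,r.current_t())
r.move_linear(S(-.175,-.06,.165),vel=.15); f0=F(); print(f0,r.current_t())
s=push((-.175,-.06),(1,0),.09,.005,1.2,.165,f0)
p=inv(r.current_tool_pos()); s=push(p,(1,0),.075,.003,8,.165,f0)
d=optics.get_image("side"); cv2.imwrite("pics/s1.png",cv2.resize(d["pixels"][150:270,150:350,::-1],None,fx=4,fy=4))
E
```

```text
90 [ 0.06  0.09  1.91 -0.    1.15  0.2 ]
-90 None
90 3.075
[ 0.51259281 -0.11811386  0.20668265] 3.8583
push end 0.005 force 1.3 tcp_s [-0.1695 -0.06  ] t 4.1333
push end 0.075 force -1.0 tcp_s [-0.0935 -0.0599] t 10.3833
```

View pics/s1.png

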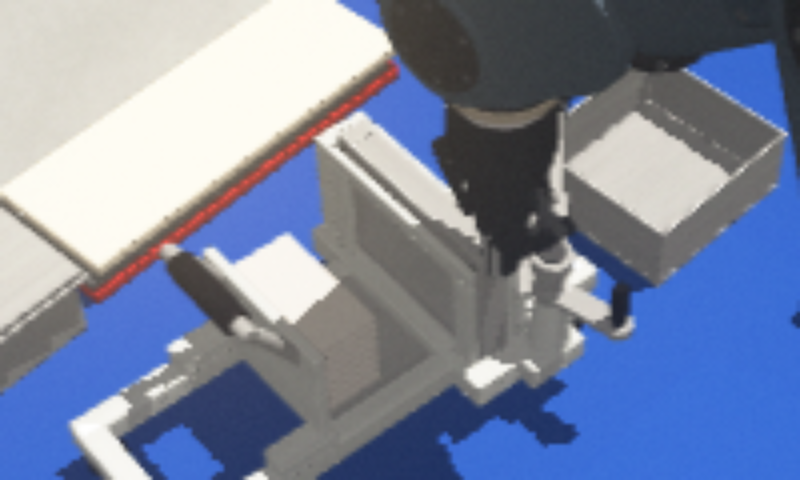

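The side picture shows the cartridge nearly flush in its slot, with the fingers at its outer end (500,260). Not on the stop yet, so I'll go on in fine steps.

```bash
python3 - <<'E'
from h import *
f0=np.array([.5,-.1,.2])
p=inv(r.current_tool_pos()); print(Fs(f0))
for i in range(15):
    p=p+[.0015,0]; r.move_linear(S(*p,.165),vel=.04); f=Fs(f0)
    print(f.round(1),inv(r.current_tool_pos())[0].round(4),end=" ")
    if f[0]<-9: break
print(r.current_t())
E
```

```text
[ 1.69843025 -0.56096133]
[-2.4  0. ] -0.0918 [-7.9 -0.1] -0.0912 [-15.9   0.7] -0.091 11.1833
```

```bash
python3 - <<'E'
from h import *
r.move_linear(S(-.20,-.06,.165),vel=.15); r.move_linear(S(-.20,-.15,.155),vel=.2)
d=optics.get_image("top"); W=cloud(d); 
m=np.zeros((420,560),bool); m[150:260,240:300]=1; m&=abs(W[...,2]-.175)<.0025
l=cv2.connectedComponentsWithStats(m.astype(np.uint8)); i=1+l[2][1:,4].argmax(); q=W[l[1]==i]
qs=(q[:,:2]-O)@Rz; print("cart s:",len(q),np.percentile(qs,[2,50,98],axis=0).round(3).tolist())
r.move_linear(S(-.144,-.145,.155),vel=.1); f0=F()
A=lambda g:np.array([-.1+.06*np.cos(g),-.102+.06*np.sin(g)])
g=223.
while g>95:
    g-=5 if g>125 else 1.5
    r.move_linear(S(*A(np.radians(g)),.155),vel=.08)
    t=np.array([np.sin(np.radians(g)),-np.cos(np.radians(g))]); f=-Fs(f0)@t
    print(int(g),f.round(1),end="; ")
    if f>9: break
print(inv(r.current_tool_pos()).round(4),r.current_t())
d=optics.get_image("side"); cv2.imwrite("pics/s2.png",cv2.resize(d["pixels"][150:270,150:350,::-1],None,fx=4,fy=4))
E
```

```text
cart s: 250 [[-0.072, -0.074], [0.002, -0.06], [0.08, -0.048]]
218 0.7; 213 -0.2; 208 0.6; 203 -0.1; 198 0.8; 193 0.6; 188 0.3; 183 1.2; 178 0.2; 173 0.3; 168 0.9; 163 0.3; 158 0.3; 153 -0.2; 148 -0.6; 143 -0.3; 138 -0.4; 133 0.4; 128 -0.7; 123 -0.3; 121 0.9; 120 1.1; 118 0.0; 117 0.5; 115 -0.0; 114 -0.4; 112 -0.2; 111 0.5; 109 0.5; 108 0.6; 106 0.2; 105 -0.4; 103 0.8; 102 1.7; 100 8.3; 99 14.9; [-0.1117 -0.0432] 22.4333
```

View pics/s2.png

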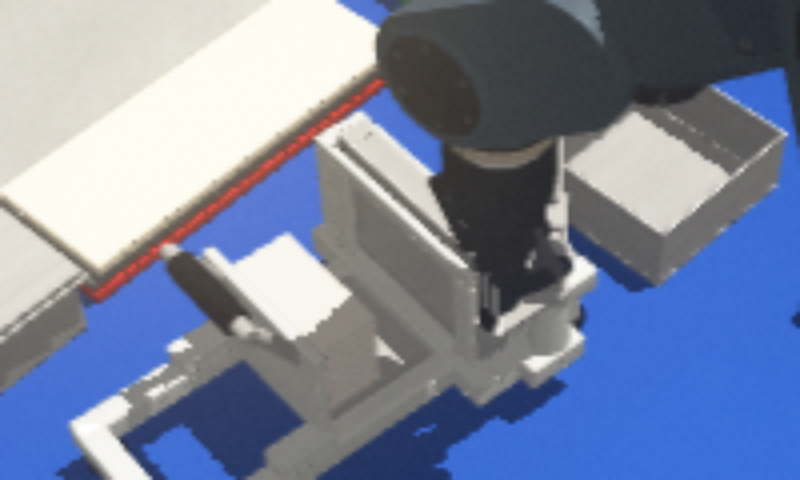

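The side picture shows the keeper across the cartridge end with the fingers at (500,300); the force and position match its stop. Now the wrench.

```bash
cat > w.py <<'E'
from h import *
u=lambda t:np.array([np.cos(t),np.sin(t)]); n=lambda t:np.array([-np.sin(t),np.cos(t)])
PV=np.array([-.1,-.102]); ft=lambda v:np.radians(-30)-v
def pose(v,b,off): 
    t=ft(v); return PV+.048*u(t)+.160*u(t-b)+off*n(t-b), Q(np.degrees(t-b)+90)
def at(v,b,off,z=.15,vel=.1):
    p,q=pose(v,b,off); r.move_linear(S(*p,z),q,vel=vel); return n(ft(v)-b)
E
python3 - <<'E'
from w import *
r.move_linear(S(-.15,-.045,.155),vel=.15); r.move_linear(S(-.15,-.06,.26),vel=.25)
v0=.23; p,q=pose(v0,0,.052); r.move_to(S(*p,.26),q); r.move_linear(S(*p,.15),vel=.2); f0=F()
print(r.current_t())
d=optics.get_image("side"); cv2.imwrite("pics/s3.png",cv2.resize(d["pixels"][100:280,150:400,::-1],None,fx=3,fy=3))
at(v0,0,.024)
for v in np.linspace(v0,1.02,8)[1:]:
    m=at(v,0,.024); print(v.round(2),(Fs(f0)@m).round(1),end="; ")
for v in np.arange(1.04,1.101,.02):
    m=at(v,0,.024,vel=.05); print(v.round(2),(Fs(f0)@m).round(1),end="; ")
b=0;pk=0;bp=None
while b<.33:
    b+=.02; m=at(1.1,b,.024,vel=.05); f=Fs(f0)@m; print("b",round(b,2),f.round(1),end="; ")
    if f>pk: pk,bp=f,b
    if pk>8.5 and b-bp>=.17: break
print(r.current_t(),bp)
E
```

```text
25.2667
0.34 0.5; 0.46 0.0; 0.57 -0.6; 0.68 -0.3; 0.79 0.5; 0.91 0.4; 1.02 0.1; 1.04 2.7; 1.06 1.4; 1.08 2.2; 1.1 1.3; b 0.02 5.0; b 0.04 12.2; b 0.06 11.2; b 0.08 10.3; b 0.1 10.6; b 0.12 10.2; b 0.14 9.4; b 0.16 9.3; b 0.18 9.4; b 0.2 9.1; b 0.22 7.8; 32.1833 0.04
```

View pics/s3.png

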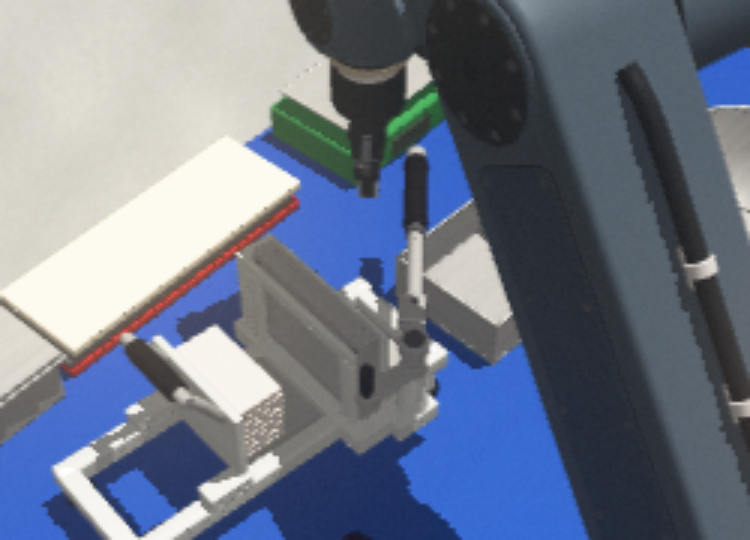

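The picture shows the knob shut before the cartridge end (367,380) and the fingers beside the grip (370,180); the force then peaked at 12 N and fell to 8, so the handle gave way. Releasing it, then the pusher.

```bash
python3 - <<'E'
from w import *
at(1.1,0,.024,vel=.12); at(1.1,0,.07,vel=.15)
p,_=pose(1.1,0,.07); r.move_linear(S(*p,.28),vel=.25)
r.set_gripper(1.); r.move_to(S(0,.120,.29),Q(0)); f0=F(); r.move_linear(S(0,.120,.203),vel=.15)
print(F()-f0,r.current_t()); r.set_gripper(0.,25)
print("opening",r.current_opening(),r.current_finger_force(),r.current_t()); f0=F()
r.move_linear(S(0,.035,.203),vel=.1); p=inv(r.current_tool_pos())
push((0,p[1]),(0,-1),.04,.003,10,.203,f0,vel=.05)
d=optics.get_image("side"); cv2.imwrite("pics/s4.png",cv2.resize(d["pixels"][100:280,150:400,::-1],None,fx=3,fy=3))
E
```

```text
[ 0.33855583  0.92927538 -0.49920661] 36.875
opening 0.1435512070915911 20.38708359003067 37.6417
push end 0.024 force 11.9 tcp_s [0.     0.0129] t 40.6417
```

View pics/s4.png

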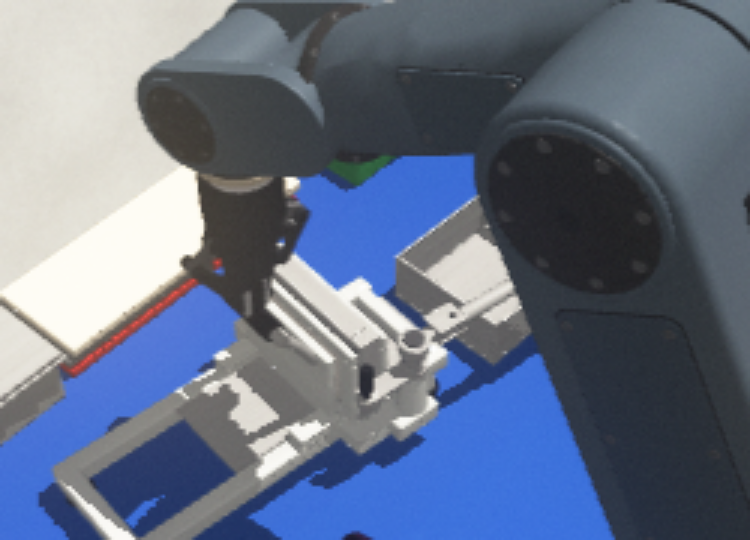

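The pusher stands at the blades, bar held, at y ≈ 13 mm, which matches its stop. Drawing it back.

```bash
python3 - <<'E'
from h import *
r.move_linear(S(0,.04,.203),vel=.1); f0=F()
r.move_linear(S(0,.122,.203),vel=.1); print(r.current_opening())
push((0,.122),(0,1),.03,.002,12,.203,f0,vel=.05)
r.set_gripper(1.); r.move_linear(S(0,.135,.30),vel=.2)
r.move_linear(S(-.2,.2,.36),vel=.3)
print(r.current_t())
d=optics.get_image("top"); W=cloud(d); im=d["pixels"]; cv2.imwrite("pics/t5.png",cv2.resize(im[150:260,180:380,::-1],None,fx=4,fy=4))
m=np.zeros((420,560),bool); m[150:260,180:300]=1; m&=(im.max(2)<60)&(abs(W[...,2]-.208)<.006)
print((np.median(W[m][:,:2],0)-O)@Rz,m.sum())
E
```

```text
0.14030625741198108
push end 0.014 force 17.3 tcp_s [0.0006 0.1337] t 43.85
46.0583
[-0.00039754  0.13260547] 135
```

View pics/t5.png

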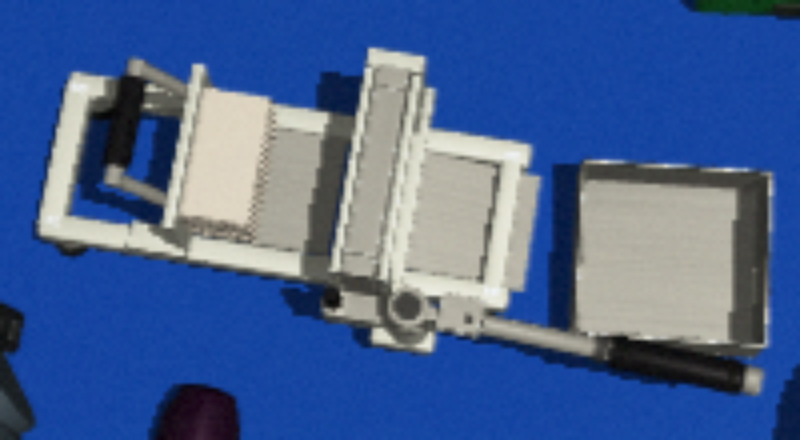

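The picture shows the cartridge home, the keeper shut with its knob at crop (332,298), the wrench tight and straight to (755,380), the pusher fully back at (125,120), and the pan unmoved.

```bash
python3 -c "
from cell import r
print(r.hand_in(),r.current_t())"
```

```text
the job is handed in; nothing more can be done
the job is handed in; nothing more can be done
```

The job is handed in and every step was carried out: cartridge home, keeper shut, bolt tightened until the handle gave way at about 0.2 rad, pusher run to its stop and drawn fully back, nothing held; the hand-in call returned no verdict.

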